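# Open the porcelain separator and collect the polished cups

## Robot

A 6-joint arm with a two-finger parallel gripper is mounted at the origin on the work surface. World frame = base frame: x ahead of the robot, y to its left, z up, the work surface at z = 0. Lengths are in m, angles in degrees, forces in N, time in s.
With the tool pointing down it reaches from about 0.375 to 0.75 m from the base axis. Payload 9 kg.
Tool frame: the origin (TCP) lies where the fingers leave the gripper's body, on its centre line; the fingertips stand 73 mm ahead of it and the grasp point (between the pads) lies 54 mm ahead of it (robot.tip_reach is the distance from the TCP to the fingertips, in m); z points along the fingers, y is the direction in which the jaws open and shut (so a half turn about z gives the same grasp; the last joint's range is limited). The gripper opens to 85 mm and grips with 20 to 120 N. Pads are 22 mm wide; open, the fingers measure 114 mm over their backs; the gripper's body (76 mm by 85 mm) begins 54 mm behind the grasp point. The pads swing forward as they close: fully open they stand 13 mm farther back than shut.
Start: joints at [-82.145, 5.964, 5.575, 89.605, 0, 77.527], TCP at [0.208, -0.563, 0.304] pointing down, gripper open.
Joint ranges: [-171.21, 171.21], [-48.23, 106.86], [-62.78, 66.21], [-105.2, 120.99], [-86.42, 89.51], [-180, 180]. Speed limits (degrees/s): [127.2, 127.2, 147.25, 180, 180, 180].

## Interface

Orientations are given as [roll, pitch, yaw] about the fixed x, y, z axes, in that order (R = Rz(yaw) Ry(pitch) Rx(roll)).
In Python, from plant import robot gives the robot as it stands. Calls block until the motion is done:
- robot.move_pose(position, orientation): joint-space move of the TCP to a pose.
- robot.line_to(position, vel=0.15, rotation=None, guard=None): straight line of the TCP; rotation=None keeps the orientation; vel is the mean speed in m/s. With guard (N) it stops when the force on the tool has changed by that much, and returns True; else False.
- robot.goto_joints(angles): joint-space move.
- robot.set_gripper(opening): finger opening in m; the grip force is fixed at half the most; returns when the fingers have stopped.
- robot.pause(seconds).
- robot.ik(position, orientation): joint angles nearest the present ones, or None.
- robot.observe(): the state.
- robot.grab_frame(name): name is "scene" or "top" or "wrist"; returns the picture (420x560x3 uint8, blue, green, red); there is no depth.
- robot.get_calibration(name): a dict with "vertical_fov" (degrees; the focal length in pixels is half the picture's height over the tangent of half this angle, whatever the lens; pixels are square), "cx", "cy" (the principal point, pixels), "rvec" (rotation vector, rad) and "tvec" (3), from world to camera coordinates, as OpenCV has them. Camera axes: x right, y down, z forward; pixel columns grow to the right and rows downward; lengths in m; the calibration is good to about 2 mm. The wrist camera is an equidistant fisheye: a pixel r from the principal point sees the ray r / f radians off the axis. A picture is of the moment at which its call begins: read the wrist's pose just before it. get_calibration takes no time and is no camera call; for the wrist camera it gives the pose at the moment of the call.
A pose or a line that the arm cannot do raises robot.IKError and nothing moves.
- robot.job_done(): hands the job in, once; it reports no verdict.
The state is a dict: "time": time; "q": joint angles; "qvel": joint speeds; "joint_torque": joint torques, N m; "tool_pos": TCP position; "tcp_rot": TCP orientation; "ft_force": force on the tool from outside, world axes, zero at the start; "torque": the same for the moment, N m; "gripper_width": finger opening in m.
Only numpy, scipy, OpenCV 4.12 (cv2) and the standard library are available. Lean on these libraries where they do the work, as an engineer would, in place of code of your own. Each camera call takes 0.05 s, during which the arm holds its last target. There are 200 camera calls.

## Task

The vibrating separator has finished: take its stuck lid by the blue grip and twist it to and fro, a good twenty degrees away from where it stood, back again and away again, easing it upwards as you go until it comes off the post - don't yank it, or the whole tray lifts off its mounts - and lay the lid flat, grip up, in the middle of the round plywood bat. Then collect every porcelain cup there is from the catch tray and stand them all upright on the floor of the grey tote, setting things down gently rather than dropping them and leaving the other things on the bench where they are.

Things in the scene. Friction and masses are not known exactly. Their poses are not given: they have to be found in the camera images.
- separator: grey round drive housing of the separator, fixed on the bench, 245 mm across, 70 mm high; origin at the centre of its underside; control panel on its -x side. The round tray rests on rubber mounts on top of it.
- tray_centre (a point): centre of the white round catch tray, on its flat screen floor, 85 mm above the bench; z up, x as the housing's. Inside 250 mm across, rim 40 mm above the floor, wall 5 mm; the lid is carried by four rubber pads on the rim, tops 42 mm above the floor, outside the inner wall face.
- post_top (a point): top of the steel post at the tray's centre, 16 mm thick, 65 mm above the tray floor. A rubber bush round it, 5 mm below the top, grips the lid's bore.
- tray (a joint): how far the tray has been lifted off its rubber mounts, in m; 0 = resting. Only its weight (2.8 kg, plus what lies in it) holds it down: an upward pull of more than about 27 N on the post lifts it. It cannot turn.
- lid_grip (a point): centre of the blue grip on the lid, z up. The grip is an upright bar 68 mm long (lid x), 32 mm wide (lid y), flat-sided, 44 mm high: 22 mm above and below this point, standing on a clear disc 260 mm across, 4 mm thick. Four feet reach 29 mm below this point, 100 mm from the axis. Lid 0.3 kg. At the start 68 mm above the tray floor, its x within 3 degrees of the tray's.
- lid_bore (a point): mouth of the 20 mm blind bore on the lid's axis, 26 mm below lid_grip. It fits tightly on the post's bush: a straight pull holds at 40 to 60 N. While it turns (about 0.5 N m), the pull needed drops to that times upward travel over the path slid round the bush (10 mm radius). Free after rising 14 to 17 mm.
- cup0_centre (a point): centre (half-way up) of an unglazed white porcelain cup, 38 mm across, 34 mm tall, 55 g, open at the top; upright at the start in the catch tray under the lid, z up. Three to five of the five cups are present; None if absent.
- cup1_centre (a point): centre (half-way up) of an unglazed white porcelain cup, 38 mm across, 34 mm tall, 55 g, open at the top; upright at the start in the catch tray under the lid, z up. Three to five of the five cups are present; None if absent.
- cup2_centre (a point): centre (half-way up) of an unglazed white porcelain cup, 38 mm across, 34 mm tall, 55 g, open at the top; upright at the start in the catch tray under the lid, z up. Three to five of the five cups are present; None if absent.
- cup3_centre (a point): centre (half-way up) of an unglazed white porcelain cup, 38 mm across, 34 mm tall, 55 g, open at the top; upright at the start in the catch tray under the lid, z up. Three to five of the five cups are present; None if absent.
- cup4_centre (a point): centre (half-way up) of an unglazed white porcelain cup, 38 mm across, 34 mm tall, 55 g, open at the top; upright at the start in the catch tray under the lid, z up. Three to five of the five cups are present; None if absent.
- bat: round plywood bat lying fixed on the bench, 290 mm across, 12 mm thick; origin at the centre of its underside
- tote_floor (a point): centre of the inner floor of the grey tote, an open plastic box fixed on the bench, 300 mm (its x) by 220 mm (its y) outside, 60 mm high, walls and floor 5 mm; inside 290 x 210 mm; this point is 5 mm above the bench; z up
- glaze_jar: bystander, to be left alone: blue glaze jar, 68 mm across, 85 mm tall; origin at the centre of its underside
- slip_jar: bystander, to be left alone: terracotta-coloured jar with a white cap, 60 mm across, 75 mm tall; origin at the centre of its underside
- test_pot: bystander, to be left alone: small terracotta test pot, 60 mm across, 40 mm tall; origin at the centre of its underside
- glaze_brush: bystander, to be left alone: brush, 140 mm long, lying; origin at the centre of its underside
- wood_tool: bystander, to be left alone: wooden modelling tool, 140 mm long, lying; origin at the centre of its underside
- scraper: bystander, to be left alone: flat steel scraper, 90 x 50 x 5 mm, lying; origin at the centre of its underside

How it is judged (in metres and radians):
On the way, in this order (a step that is already met when the one before it is completed fails the run):
1. lid turned at least 14 degrees to one side (either) while still on the post (angle between the x axis of lid_grip and the x axis of tray_centre, either way round above 0.25 rad and z of lid_grip in the frame of tray_centre below 0.081 m).
2. lid turned back to within 6 degrees of its first position, still on the post (angle between the x axis of lid_grip and the x axis of tray_centre, either way round below 0.1 rad and z of lid_grip in the frame of tray_centre below 0.081 m).
3. lid turned away again by at least 14 degrees, to either side, still on the post (all of step 1).
4. lid lying flat on the bat (horizontal distance between lid_grip and bat below 0.035 m and z of lid_grip in the frame of bat below 0.047 m and angle between lid_grip's own z axis and vertical below 0.08 rad and linear speed of lid below 0.03 m/s), for 0.2 s.
At the end, for the whole second after the job is handed in: Lid flat on the bat, grip up, within 4.5 degrees and 35 mm of its centre; tray down on its mounts (within 3 mm); every cup present stands on the tote floor (within 6 mm), inside the walls, upright within 11 degrees; all at rest (all of step 4 and value of joint tray below 0.003 m and x of cup0_centre in the frame of tote_floor between -0.145 and 0.145 m and y of cup0_centre in the frame of tote_floor between -0.105 and 0.105 m and z of each of cup0_centre, cup1_centre, cup2_centre, cup3_centre, cup4_centre in the frame of tote_floor below 0.023 m and angle between each of cup0_centre, cup1_centre, cup2_centre, cup3_centre, cup4_centre's own z axis and vertical below 0.2 rad and linear speed of each of cup0, cup1, cup2, cup3, cup4 below 0.03 m/s and x of cup1_centre in the frame of tote_floor between -0.145 and 0.145 m and y of cup1_centre in the frame of tote_floor between -0.105 and 0.105 m and x of cup2_centre in the frame of tote_floor between -0.145 and 0.145 m and y of cup2_centre in the frame of tote_floor between -0.105 and 0.105 m and x of cup3_centre in the frame of tote_floor between -0.145 and 0.145 m and y of cup3_centre in the frame of tote_floor between -0.105 and 0.105 m and x of cup4_centre in the frame of tote_floor between -0.145 and 0.145 m and y of cup4_centre in the frame of tote_floor between -0.105 and 0.105 m); the robot touches nothing.
It fails at once if the tray is lifted off its mounts (more than 6 mm) (value of joint tray above 0.006 m).
It fails at once if the lid is dropped: it falls onto the bat or bench faster than 0.8 m/s (linear speed of lid above 0.8 m/s and height (world z) of lid_grip below 0.09 m).
It fails at once if a cup is dropped: it falls into the tote or onto the bench faster than 0.9 m/s ((linear speed of cup0 above 0.9 m/s and height (world z) of cup0_centre below 0.06 m) or (linear speed of cup1 above 0.9 m/s and height (world z) of cup1_centre below 0.06 m) or (linear speed of cup2 above 0.9 m/s and height (world z) of cup2_centre below 0.06 m) or (linear speed of cup3 above 0.9 m/s and height (world z) of cup3_centre below 0.06 m) or (linear speed of cup4 above 0.9 m/s and height (world z) of cup4_centre below 0.06 m)).
It fails at once if a bystander is moved more than 30 mm (distance of any of glaze_jar, slip_jar, test_pot, glaze_brush, wood_tool, scraper from where it was at the start of the episode above 0.03 m).
Of cup0, cup1, cup2, cup3, cup4 only 3 to 5 are there at a start; the rules pass over those that are not, and their reading is None.
At some moment in a run one of cup0, cup1, cup2, cup3, cup4 may be knocked a few centimetres aside while the robot is not near it.
It also fails if it takes over 210 s, if anything falls off the work surface, if the arm or the gripper's body presses on something with over 40 N, if the wrist force passes 120 N, or if a joint passes its speed limit or range.

## Working session

There is one attempt and no reset: what is moved stays moved. The work goes in short steps, each a Python script; the robot and the scene stay as the last script left them, time stands still between calls to the robot, and variables do not carry over. Pictures are saved under pics/ and viewed, about 12 in all and at most 16, crops included, and the job is handed in when it is done.

```bash
ls; mkdir -p pics; python3 - <<'E'
from plant import robot
import cv2
for n in("scene","top"):
    cv2.imwrite(f"pics/{n}0.png",robot.grab_frame(n)); print(robot.get_calibration(n))
s=robot.observe();print(s)
E
```

```text
pics
{'vertical_fov': 53.153097720931854, 'cx': 272.71868247819714, 'cy': 215.7842732750704, 'rvec': array([ 0.62618008,  2.56051924, -1.25975629]), 'tvec': array([ 0.50878287, -0.0646513 ,  1.2916838 ])}
{'vertical_fov': 53.6186617046059, 'cx': 278.1473300077733, 'cy': 216.15102662175403, 'rvec': array([ 2.15903095, -2.1111881 ,  0.1726336 ]), 'tvec': array([-0.01832492,  0.58215327,  0.96267156])}
{'time': 0.1, 'q': array([-8.21430795e+01,  5.99641130e+00,  5.53226507e+00,  8.96067947e+01,
        8.65004697e-04,  7.75269189e+01]), 'qvel': array([-0.01464382, -0.05677823,  0.05026888,  0.0052587 , -0.01156197,
        0.02137043]), 'joint_torque': array([ 6.51631679e-03, -5.58207250e+01,  5.04719532e+01,  1.31963496e-02,
       -2.52034006e-04, -1.93795785e-05]), 'tool_pos': array([ 0.20843931, -0.56239386,  0.30319485]), 'tcp_rot': array([-1.79930920e+02, -1.61664733e-02,  2.03299913e+01]), 'ft_force': array([-0.56480172, -0.2841736 , -0.2203718 ]), 'torque': array([-0.00310329, -0.01692725,  0.06065297]), 'gripper_width': 0.08536818278634929}
```

View pics/scene0.png

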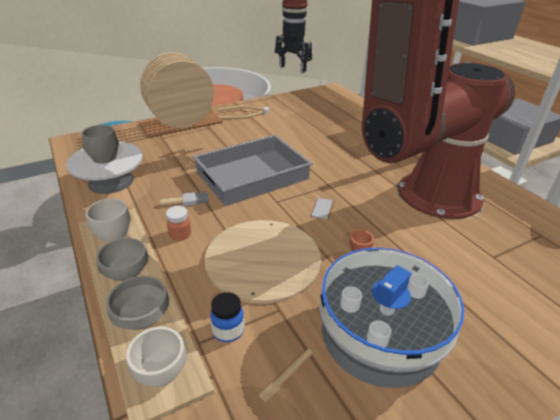

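View pics/top0.png

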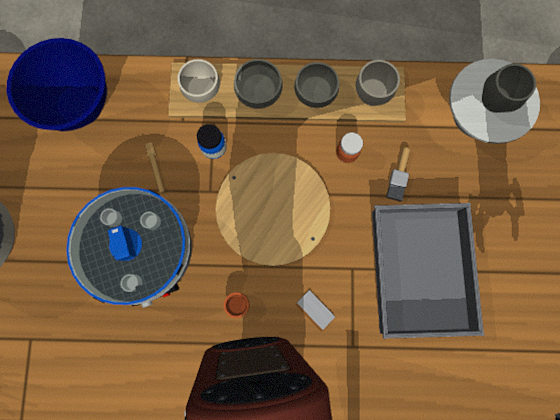

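The scene view shows the separator at lower right (lid grip near (393,287), three cups under the clear lid), the bat at (263,260) and the tote at (252,168). The top view shows the grip at about (122,243), cups at (110,217), (149,220) and (130,283), the bat at (273,209) and the tote at (429,270). I'll zoom in next.

```bash
cat > h.py <<'E'
import numpy as np, cv2
from scipy.spatial.transform import Rotation as R
from plant import robot
def ray(name,uv,cal=None):
    c=cal or robot.get_calibration(name)
    M=cv2.Rodrigues(np.array(c["rvec"]))[0]; t=np.array(c["tvec"])
    f=210/np.tan(np.radians(c["vertical_fov"]/2)); d=(np.array(uv,float)-[c["cx"],c["cy"]])/f
    if name=="wrist":
        r=np.linalg.norm(d); v=np.r_[np.sin(r)*d/max(r,1e-9),np.cos(r)]
    else: v=np.r_[d,1]
    return -M.T@t, M.T@(v/np.linalg.norm(v))
def atz(name,uv,z,cal=None):
    o,v=ray(name,uv,cal); return o+v*(z-o[2])/v[2]
def tri(*rays):
    A=sum(np.eye(3)-np.outer(v,v) for o,v in rays); b=sum((np.eye(3)-np.outer(v,v))@o for o,v in rays)
    p=np.linalg.solve(A,b); return p,[np.linalg.norm((np.eye(3)-np.outer(v,v))@(p-o)) for o,v in rays]
def save(im,name,box=None,k=1):
    if box: x0,y0,x1,y1=box; im=im[y0:y1,x0:x1]
    cv2.imwrite("pics/"+name,cv2.resize(im,None,fx=k,fy=k,interpolation=cv2.INTER_CUBIC))
E
python3 - <<'E'
from h import *
t=cv2.imread("pics/top0.png");s=cv2.imread("pics/scene0.png")
a=cv2.resize(t[175:315,55:195],(560,560),interpolation=2)
b=cv2.resize(s[245:385,310:470],(640,560),interpolation=2)
cv2.imwrite("pics/topc.png",a); cv2.imwrite("pics/scec.png",b)
for n,uv,z in [("bat",(273,209),.012),("sepTop",(129,245),.12),("grip",(124,243),.175),("tote a",(381,333),.005),("pot",(236,304),.04),("scr",(316,309),.005),("cap",(351,144),.075),("jar",(209,134),.085),("wt1",(150,145),0),("wt2",(160,190),0),
 ("cupA",(110,217),.119),("cupB",(149,220),.119),("cupC",(130,283),.119)]:
    print(n,atz("top",uv,z).round(3))
for uv in [(374,206),(471,204),(482,333),(384,338)]: print("rim",atz("top",uv,.06).round(3))
E
```

```text
bat [0.606 0.008 0.012]
sepTop [0.498 0.325 0.12 ]
grip [0.497 0.316 0.175]
tote a [ 0.308 -0.261  0.005]
pot [0.371 0.09  0.04 ]
scr [ 0.361 -0.103  0.005]
cap [ 0.76  -0.179  0.075]
jar [0.774 0.166 0.085]
wt1 [0.772 0.335 0.   ]
wt2 [0.652 0.301 0.   ]
cupA [0.56  0.374 0.119]
cupB [0.555 0.285 0.119]
cupC [0.414 0.317 0.119]
rim [ 0.61  -0.236  0.06 ]
rim [ 0.621 -0.47   0.06 ]
rim [ 0.319 -0.479  0.06 ]
rim [ 0.303 -0.254  0.06 ]
```

View pics/topc.png

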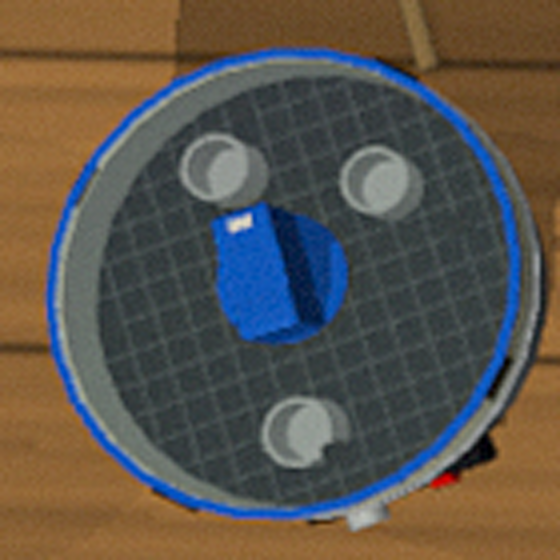

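View pics/scec.png

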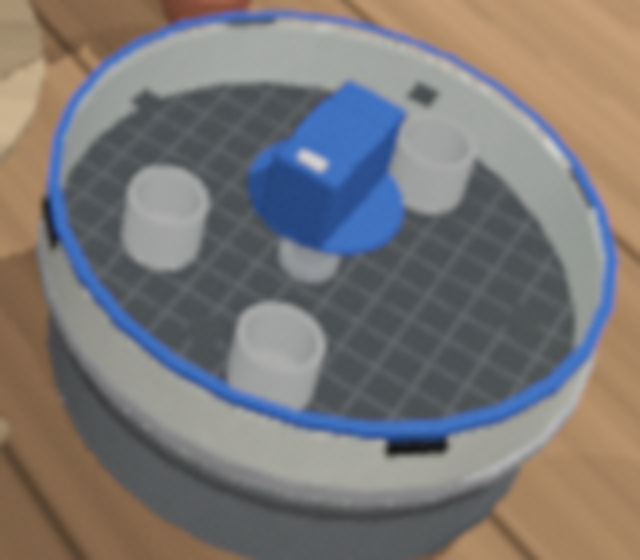

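The crops show exactly three cups under the clear lid. The grip's top face in the top crop has corners (213,218), (268,203), (300,325) and (243,341). In the scene crop they are (350,80), (408,116), (335,185) and about (280,150). I'll triangulate these, then look from above with the wrist camera.

```bash
python3 - <<'E'
from h import *
T=[np.array(p)/4+[55,175] for p in [(213,218),(268,203),(300,325),(243,341)]]
c=np.mean(T,0); q=[atz("top",p,.175) for p in T]
print([p.round(3) for p in q]); m=(q[0]+q[1]-q[2]-q[3]); print("yaw",np.degrees(np.arctan2(m[1],m[0])))
S=np.mean([(350,80),(408,116),(335,185),(280,150)],0)/4+[310,245]
print(tri(ray("top",c),ray("scene",S)))
p=np.mean(q,0); yaw=np.degrees(np.arctan2(m[1],m[0]))
robot.line_to([.208,-.563,.40])
g=[(-.0,0.0),(-.06,-.05)]
for i,(dx,dy) in enumerate(g):
    robot.move_pose([p[0]+dx,p[1]+dy,.40-.04*i],[180,0,yaw-180]); robot.pause(.3)
    cal=robot.get_calibration("wrist"); im=robot.grab_frame("wrist"); np.save(f"cal{i}.npy",cal,allow_pickle=True); save(im,f"w{i}.png")
    print(robot.observe()["q"].round(1), cal["vertical_fov"],ray("wrist",(cal["cx"],cal["cy"]),cal))
E
```

```text
[array([0.525, 0.352, 0.175]), array([0.533, 0.324, 0.175]), array([0.47 , 0.302, 0.175]), array([0.461, 0.331, 0.175])]
yaw 18.753774871899942
(array([0.49604514, 0.32915339, 0.17210701]), [np.float64(0.0016580317763653495), np.float64(0.0016580317763652745)])
[20.7  7.9 17.7 99.9  0.   2. ] 65.70646984690485 (array([0.43312273, 0.30468021, 0.47144012]), array([ 0.25259539,  0.08542625, -0.96379351]))
[17.9 -7.2 -1.6 95.6  0.  -0.9] 65.70646984690485 (array([0.37355337, 0.25513281, 0.43166079]), array([ 0.25280627,  0.08568561, -0.96371519]))
```

View pics/w0.png

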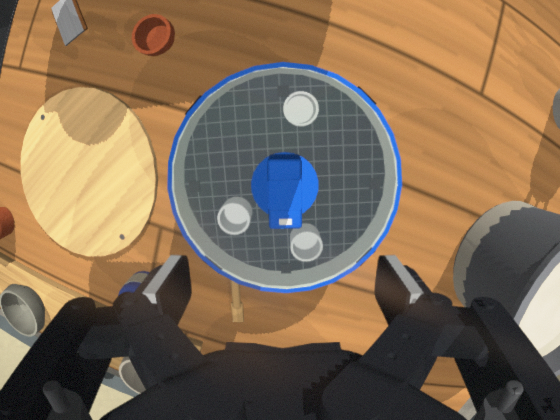

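View pics/w1.png

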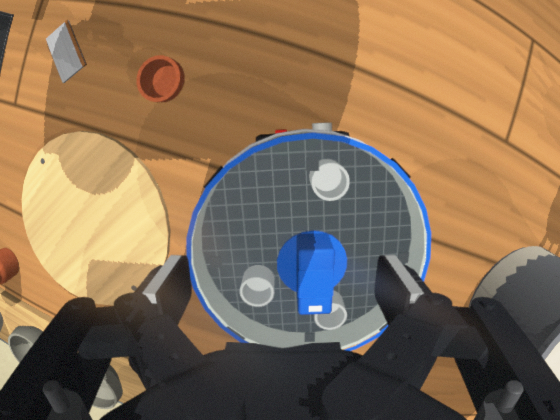

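The wrist views show the grip centred near (285,190) and (316,275), aligned with the tool, with three cups. I'll fit the blue lid ring as a circle by code and enlarge the grip.

```bash
python3 - <<'E'
from h import *
from scipy.optimize import least_squares
out=[]
for i in (0,1):
    cal=np.load(f"cal{i}.npy",allow_pickle=True).item(); im=cv2.imread(f"pics/w{i}.png")
    h=cv2.cvtColor(im,cv2.COLOR_BGR2HSV); m=cv2.inRange(h,(100,120,90),(125,255,255))
    n,l,st,_=cv2.connectedComponentsWithStats(m); 
    for z in (.124,.129,.134):
        P=np.array([atz("wrist",(u,v),z,cal) for v,u in np.argwhere(m)])[:,:2]
        d=np.linalg.norm(P-[.497,.322],axis=1); P=P[(d>.10)&(d<.15)]
        r=least_squares(lambda a:np.linalg.norm(P-a[:2],axis=1)-a[2],[.497,.325,.13],loss="soft_l1",f_scale=.002)
        print(i,z,len(P),r.x.round(4))
c=[cv2.resize(cv2.imread(f"pics/w{i}.png")[b:b+100,a:a+80],(400,500),interpolation=2) for i,a,b in((0,245,140),(1,275,225))]
cv2.imwrite("pics/gr.png",np.hstack(c))
E
```

```text
0 0.124 2822 [0.5009 0.3296 0.1305]
0 0.129 2822 [0.4999 0.3292 0.1287]
0 0.134 2822 [0.499  0.3288 0.1268]
1 0.124 2643 [0.503  0.3311 0.1308]
1 0.129 2643 [0.5009 0.3299 0.1287]
1 0.134 2643 [0.4988 0.3286 0.1266]
```

View pics/gr.png

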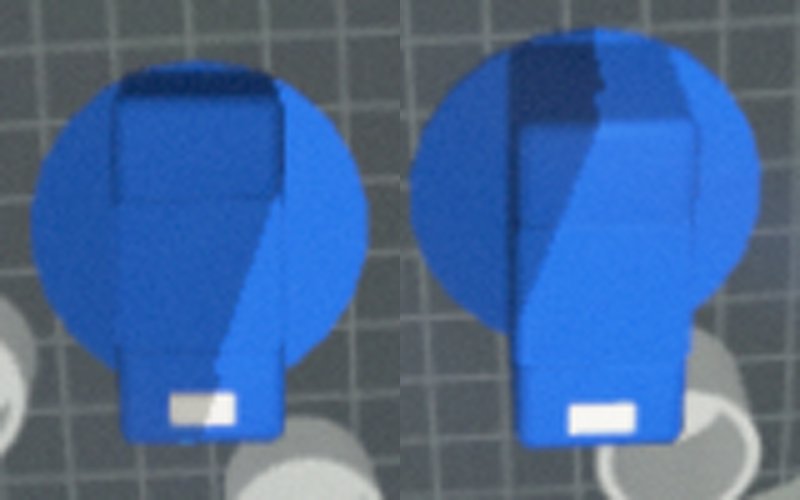

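Top-face corners are (113,97), (280,97), (285,442), (120,442) in the left crop and (117,122), (295,122), (285,445), (117,445) in the right one.

```bash
python3 - <<'E'
from h import *
C=[np.load(f"cal{i}.npy",allow_pickle=True).item() for i in (0,1)]
a=np.array([(113,97),(280,97),(285,442),(120,442)])/5+[245,140]
b=np.array([(117,122),(295,122),(285,445),(117,445)])/5+[275,225]
P=[]
for p,q in zip(a,b):
    x,e=tri(ray("wrist",p,C[0]),ray("wrist",q,C[1])); P.append(x); print(x.round(4),np.round(e[0],4))
P=np.array(P); print("mean",P.mean(0)); 
for nm,A in (("tri",P),("w0",np.array([atz("wrist",p,.175,C[0]) for p in a])),("w1",np.array([atz("wrist",p,.175,C[1]) for p in b]))):
    m=A[2]+A[3]-A[0]-A[1]; print(nm,A.mean(0),np.degrees(np.arctan2(m[1],m[0])))
E
```

```text
[0.4733 0.3035 0.1734] 0.0002
[0.4633 0.3326 0.1745] 0.0001
[0.5252 0.3556 0.1768] 0.0001
[0.5361 0.3258 0.1746] 0.0002
mean [0.49945949 0.32936735 0.17481564]
tri [0.49945949 0.32936735 0.17481564] 19.94578601695371
w0 [0.49948251 0.32944482 0.175     ] 19.753828659443922
w1 [0.49947243 0.32938515 0.175     ] 20.350608296609416
```

```bash
python3 - <<'E'
from h import *
x,y,w=.4995,.3293,20.0-180
robot.move_pose([x,y,.30],[180,0,w])
robot.set_gripper(.06)
f0=robot.observe()["ft_force"];print("free",f0)
print("hit",robot.line_to([x,y,.211],vel=.06,guard=8))
print(robot.observe()["tool_pos"],robot.observe()["tcp_rot"])
robot.set_gripper(.02); robot.pause(.3)
s=robot.observe(); print(s["time"],s["gripper_width"],s["ft_force"]-f0,s["torque"],s["tool_pos"],s["q"].round(1))
E
```

```text
free [-0.19335538 -0.53035898 -0.01294996]
hit False
[0.49969601 0.32938044 0.21143941] [ 1.79998131e+02  4.00251979e-02 -1.59999547e+02]
8.5 0.03140117990932236 [-2.08250888  2.3367898   5.56335874] [ 0.22727438  0.39330852 -0.08473978] [0.49959133 0.32943175 0.21141713] [20.9  5.8 -4.2 80.   0.   0.9]
```

```bash
cat > tw.py <<'E'
from h import *
X,Y,Z0,W=.4995,.3293,.2112,-160.
def tw(a0,a1,z0,z1,n=None):
    """turn a0->a1 deg while rising z0->z1 mm; lift starts after the first 6 deg"""
    n=n or max(1,int(abs(a1-a0)//20)); s=np.sign(a1-a0); st=a0+s*6 if z1>z0 else a0
    if st!=a0: robot.line_to([X,Y,Z0+z0/1e3],vel=.02,rotation=[180,0,W+st])
    fz=[]
    for k in range(1,n+1):
        t=k/n; robot.line_to([X,Y,Z0+(z0+(z1-z0)*t)/1e3],vel=.004,rotation=[180,0,W+st+(a1-st)*t])
        o=robot.observe(); fz.append(o["ft_force"].round(1).tolist())
        if o["ft_force"][2]<-20: print("HIGH PULL",o["ft_force"]); break
    print(f"{a1} z{z1} t{o['time']:.1f}",o["tcp_rot"][2].round(1),(o["tool_pos"]-[X,Y,Z0]).round(4),fz,o["torque"].round(2))
E
python3 - <<'E'
from tw import *
tw(0,30,0,.0,2)
tw(30,0,0,1.2)
E
```

```text
30 z0.0 t9.3 -130.2 [0.0001 0.     0.0002] [[-1.6, 0.1, 5.5], [-0.5, -1.4, 6.6]] [0.11 0.32 0.16]
0 z1.2 t10.1 -159.9 [-0.0001 -0.0002  0.0008] [[0.7, 0.9, -0.3]] [ 0.1  -0.21 -0.08]
```

```bash
python3 - <<'E'
from tw import *
tw(0,-45,1.2,3,3)
tw(-45,45,3,6.5,6)
E
```

```text
-45 z3 t11.5 155.3 [-0.0005  0.0001  0.0024] [[2.0, 3.9, -4.5], [4.2, 3.1, -10.4], [-0.2, 3.9, -6.4]] [ 0.76 -0.08 -0.13]
45 z6.5 t14.1 -115.4 [-0.0003  0.0001  0.0067] [[2.0, 5.5, -9.5], [-0.6, 3.9, -5.2], [-0.7, 0.6, -1.5], [1.8, 2.4, -8.0], [3.8, -0.4, -9.3], [2.4, -0.2, -3.9]] [-0.12 -0.69  0.11]
```

```bash
python3 - <<'E'
from tw import *
tw(45,-45,6.5,10.2,6)
tw(-45,45,10.2,13.9,6)
tw(45,-45,13.9,17.8,6)
tw(-45,0,17.8,19.5,4)
save(robot.grab_frame("scene"),"s1.png",(300,200,500,400),3)
E
```

```text
-45 z10.2 t16.7 155.4 [-0.0001 -0.0001  0.01  ] [[0.3, 0.7, -1.9], [-0.3, 1.2, -5.6], [-1.3, 5.6, -1.9], [4.4, 2.6, -6.5], [4.0, 5.1, -8.8], [3.0, 2.1, -3.3]] [ 0.38 -0.43 -0.03]
45 z13.9 t19.4 -115.4 [ 0.0004 -0.      0.0154] [[1.0, 3.1, -2.8], [2.0, 2.6, -7.8], [-1.8, 0.7, 1.0], [-3.1, 1.1, 5.5], [-3.0, 0.8, 7.1], [-1.4, -0.6, 6.4]] [ 0.05  0.34 -0.  ]
-45 z17.8 t22.0 155.4 [-0.0001 -0.      0.0177] [[-0.9, 1.4, 3.2], [0.9, 0.7, 2.8], [0.9, 2.5, 1.0], [0.6, -0.6, -1.5], [0.2, -0.1, -2.8], [0.4, -0.2, -3.4]] [ 0.03 -0.    0.02]
0 z19.5 t23.5 -160.4 [0.     0.     0.0195] [[0.3, -0.2, -3.3], [0.3, 0.4, -3.5], [0.2, 0.2, -2.7], [0.6, 0.2, -1.9]] [ 0.07 -0.05  0.03]
```

View pics/s1.png

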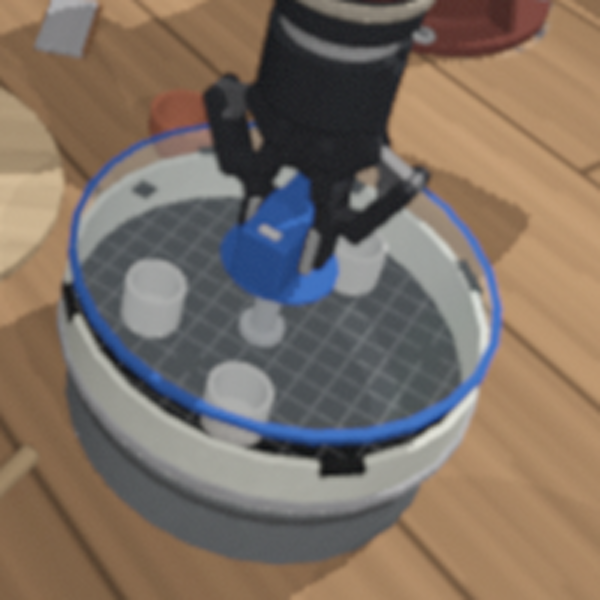

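The tray is down and the lid hangs free, with only its weight of about 3 N at the wrist. Next I carry it to the bat.

```bash
python3 - <<'E'
from tw import *
robot.line_to([X,Y,.36],vel=.12)
b=atz("top",(273.5,209),.012); bs=atz("scene",(262.5,260),.012); print(b,bs)
bx,by=b[:2]
mid=[.57,.18]
robot.move_pose([bx,by,.30],[180,0,-180]); robot.pause(.2)
robot.line_to([bx,by,.125],vel=.12); robot.pause(.3)
f0=robot.observe()["ft_force"]
print("hit",robot.line_to([bx,by,.0955],vel=.02,guard=5))
o=robot.observe();print(o["time"],o["tool_pos"],o["ft_force"]-f0,o["tcp_rot"],o["gripper_width"])
save(robot.grab_frame("scene"),"s2.png",(190,180,390,330),4)
E
```

```text
[0.60633588 0.00700801 0.012     ] [0.61591155 0.02366155 0.012     ]
hit True
29.325 [0.60625149 0.00701903 0.09940565] [-1.71683199 -0.56000673  8.69384065] [ 1.79996365e+02 -1.88541507e-02  1.79997616e+02] 0.03136298638072266
```

View pics/s2.png

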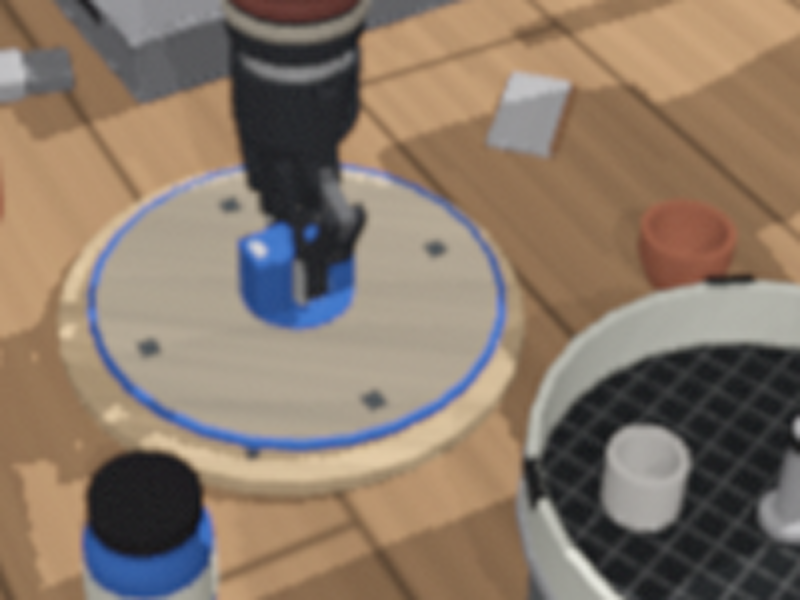

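The lid rests level on the bat, at most about a centimetre off centre. I release it and survey the cups from two wrist positions.

```bash
python3 - <<'E'
from tw import *
robot.set_gripper(.065); robot.pause(.2)
o=robot.observe()["tool_pos"]
robot.line_to([o[0],o[1],.25],vel=.15)
for i,(dx,dy,z) in enumerate([(0,0,.36),(-.06,-.05,.36)]):
    robot.move_pose([X+dx,Y+dy,z],[180,0,W]); robot.pause(.3)
    cal=robot.get_calibration("wrist"); im=robot.grab_frame("wrist"); np.save(f"cal{i+2}.npy",cal,allow_pickle=True); cv2.imwrite(f"pics/w{i+2}.png",im)
print(robot.observe()["time"])
ims=[cv2.imread(f"pics/w{i}.png") for i in(2,3)]
cv2.imwrite("pics/w23.png",np.hstack([cv2.resize(m[20:320,160:440],(400,429),interpolation=2) for m in ims]))
save(robot.grab_frame("top"),"t1.png")
E
```

```text
33.625
```

View pics/w23.png

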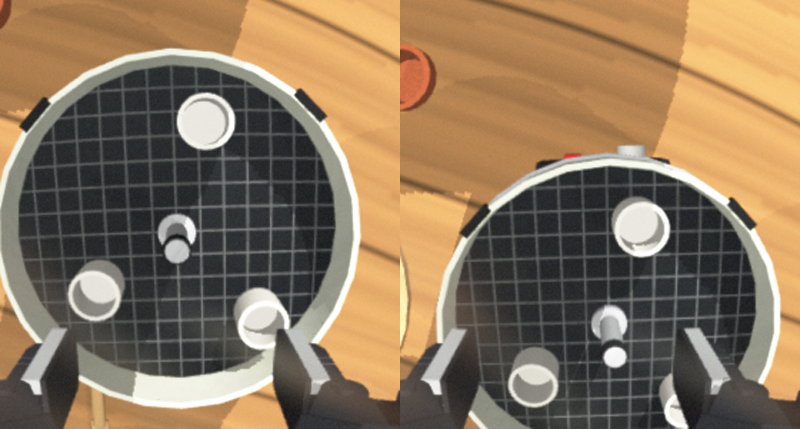

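View pics/t1.png

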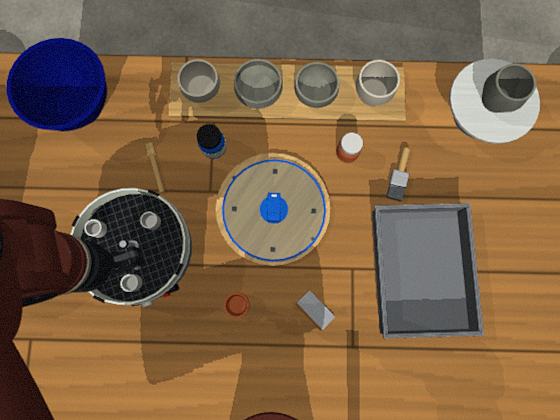

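Cup rims in the left crop are (206,121), (96,293) and (263,322). In the right crop they are (241,228), (133,381) and one mostly hidden. The top view shows the lid centred on the bat; one cup has been knocked to (95,228).

```bash
python3 - <<'E'
from h import *
C=[np.load(f"cal{i}.npy",allow_pickle=True).item() for i in (2,3)]
k=280/400; o=np.array([160,20])
a=np.array([(206,121),(96,293),(263,322)])*k+o
b=np.array([(241,228),(133,381)])*k+o
t=[(130,283),(149,220),(95,228)]
for i in range(3):
    r=[ray("wrist",a[i],C[0])]+([ray("wrist",b[i],C[1])] if i<2 else [ray("top",t[i])])
    p,e=tri(*r); print("tri",p.round(4),np.round(e,4),"z119:",[atz("wrist",a[i],.119,C[0]).round(4)[:2]]+([atz("wrist",b[i],.119,C[1]).round(4)[:2]] if i<2 else []),atz("top",t[i],.119).round(4)[:2])
print("post",tri(ray("wrist",np.array((177,251))*k+o,C[0]),ray("wrist",np.array((214,356))*k+o,C[1])))
E
```

```text
tri [0.4165 0.3198 0.1154] [0.0004 0.0004] z119: [array([0.4165, 0.32  ]), array([0.4162, 0.3188])] [0.4144 0.3168]
tri [0.5588 0.2874 0.1106] [0.0003 0.0003] z119: [array([0.5553, 0.2881]), array([0.5542, 0.2864])] [0.5554 0.2853]
tri [0.5364 0.4103 0.1121] [0.002 0.002] z119: [array([0.5353, 0.4098])] [0.5345 0.4053]
post (array([0.5004062 , 0.32958928, 0.14717055]), [np.float64(0.0002177990865652068), np.float64(0.00021779908656509696)])
```

```bash
cat > cup.py <<'E'
from h import *
CEN=np.array([.5003,.3296])
def best(p,w):
    c=[(abs(q[5]),y) for y in (w,w+180,w-180) if (q:=robot.ik(p,[180,0,y])) is not None]; return min(c)[1]
def pick(x,y,z=.162):
    d=np.array([x,y])-CEN; w=best([x,y,.30],np.degrees(np.arctan2(d[1],d[0])))
    w=(w+180)%360-180
    robot.move_pose([x,y,.30],[180,0,w]); robot.set_gripper(.066); robot.pause(.2)
    robot.line_to([x,y,.185],vel=.15)
    hit=robot.line_to([x,y,z],vel=.05,guard=8); o=robot.observe()
    print("pick hit",hit,o["tool_pos"].round(4),o["q"].round(0))
    if hit: return False
    robot.set_gripper(.02); robot.pause(.2); g=robot.observe()["gripper_width"]
    robot.line_to([x,y,z+.02],vel=.05); robot.line_to([x,y,.30],vel=.2); o=robot.observe()
    print("grip",g,o["gripper_width"],o["ft_force"].round(1),o["time"]); return o["gripper_width"]>.03
def place(x,y,z=.082):
    w=best([x,y,.2],0)
    robot.move_pose([x,y,.25],[180,0,w]); robot.line_to([x,y,.11],vel=.15); robot.pause(.3)
    f0=robot.observe()["ft_force"]; hit=robot.line_to([x,y,z-.004],vel=.02,guard=3); o=robot.observe()
    print("place",hit,o["tool_pos"].round(4),(o["ft_force"]-f0).round(1)); robot.pause(.2)
    robot.set_gripper(.06); robot.pause(.1); robot.line_to([x,y,.25],vel=.15); print("t",robot.observe()["time"])
E
python3 - <<'E'
from cup import *
if pick(.4160,.3192): place(.38,-.36)
save(robot.grab_frame("top"),"t2.png",(50,170,490,350),1.8)
E
```

```text
pick hit False [0.4159 0.3192 0.1619] [ 23.  -6. -21.  75.   0.  16.]
grip 0.03637993312508976 0.03637205192725625 [-0.5 -0.1 -1.5] 37.8833
place True [ 0.3799 -0.3599  0.0826] [-0.9  1.3  5.4]
t 44.8583
```

View pics/t2.png

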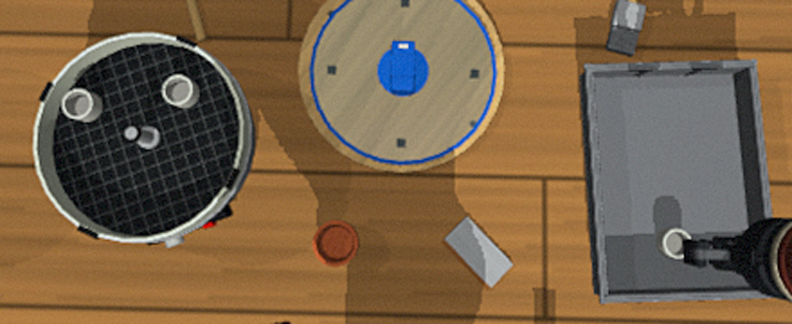

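Cup A stands upright in the tote. The other two have not moved, at (149,220) and (95,228) in the full view.

```bash
python3 - <<'E'
from cup import *
if pick(.5550,.2870): place(.46,-.36)
if pick(.5352,.4085): place(.54,-.36)
robot.move_pose([.40,-.15,.38],[180,0,best([.40,-.15,.38],0)]); robot.pause(.3)
im=robot.grab_frame("top");s=robot.grab_frame("scene")
cv2.imwrite("pics/fin.png",np.vstack([cv2.resize(im[170:350,50:490],(704,288)),cv2.resize(s[120:390,130:480],(389,300)).copy() if 0 else cv2.copyMakeBorder(cv2.resize(s[120:390,130:480],(389,300)),0,0,0,315,0)]))
E
```

```text
pick hit False [0.5549 0.287  0.1618] [15. 11. -3. 75. -0. 53.]
grip 0.03685938936895637 0.03633831437504833 [ 0.3  0.  -0.6] 51.1167
place True [ 0.46   -0.36    0.0827] [-0.4  0.8  5.6]
t 57.9833
pick hit False [0.5351 0.4085 0.1618] [ 26.  20.   7.  77.   0. -40.]
grip 0.036453143784801884 0.03615506198674487 [ 0.2  0.4 -0.8] 64.525
place True [ 0.54   -0.3599  0.0827] [ 1.6 -0.2  3.7]
t 71.7833
```

View pics/fin.png

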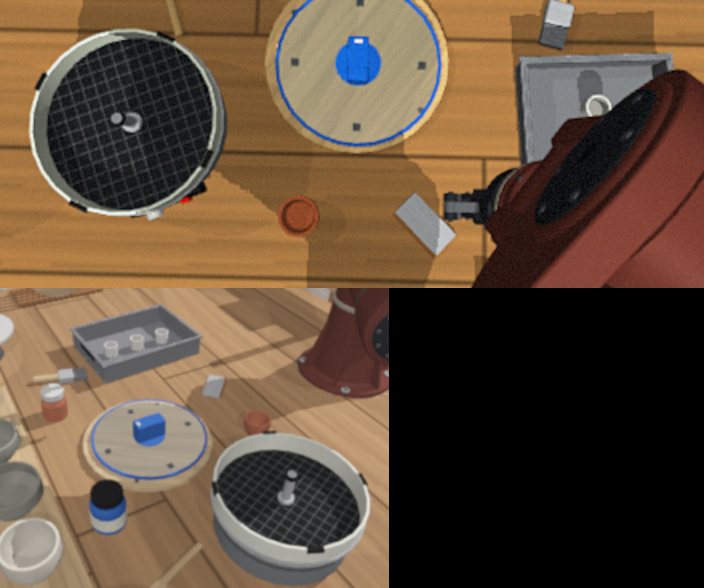

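The three cups stand upright in the tote, the catch tray is empty and seated, and the lid lies on the bat. I'm handing the job in.

```bash
python3 - <<'E'
from plant import robot
print(robot.job_done())
E
```

```text
the job is handed in; nothing more can be done
None
```

The job is done and handed in at about 73 s of the 210 s allowed; the simulator gives no verdict.

**Lid:** I gripped it by the blue grip and twisted it +30°, back to 0°, then −45°, +45° and so on, easing it up about 19 mm. The highest pull I read was about 10 N, well under the 27 N that lifts the tray. I then set it on the bat with a force-guarded descent. In the last pictures it lies flat, grip up. The top view shows it centred on the bat, while the scene view suggests it is up to about 1 cm off, which is within the 35 mm limit.

**Cups:** Only three were present. One was knocked aside during the run, so I located the cups again before picking them. All three were set down gently, touching the tote floor at the expected height, and the last scene picture shows them standing upright.

**Other things:** The catch tray is empty and seated on its mounts, and the bystanders in view are where they were.

**Disagreements:** The measured cup rims came out 4–8 mm lower than the stated height, so I went by the stated height. My two estimates of the bat's centre differed by about 2 cm, and I used the one from the top camera.

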